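# Clamp a glass coaster on the curing bed and key in the cure

### The arm

A 7-joint arm with a two-finger parallel gripper is mounted at the origin on the work surface. World frame = base frame: x ahead of the robot, y to its left, z up, the work surface at z = 0. Lengths are in mm, angles in rad, forces in N, time in s.
With the tool pointing down it reaches from about 400 to 925 mm from the base axis. Payload 5.6 kg.
Tool frame: the origin (TCP) lies at the very end of the fingers, on their centre line; the grasp point (between the pads) lies 19 mm behind it; z points along the fingers, x is the direction in which the jaws open and shut, and the axes are right-handed (so a half turn about z gives the same grasp; the last joint's range is limited). The gripper opens to 85 mm and grips with 20 to 120 N. Pads are 22 mm wide; open, the fingers measure 114 mm over their backs; the gripper's body (76 mm by 85 mm) begins 54 mm behind the grasp point. The pads swing forward as they close: fully open they stand 13 mm farther back than shut.
Start: joints at [1.214, 0.468, -0.012, 1.603, 0.006, 1.071, -0.056], TCP at [200.598, -618.279, 231.29] pointing down, gripper open.
Joint ranges: [-2.53, 2.53], [-0.31, 2.02], [-1.57, 1.55], [0.28, 2.44], [-1.29, 4.43], [0.15, 1.84], [-2.92, 2.92]. Speed limits (rad/s): [2.57, 2.57, 3.14, 3.14, 3.14, 3.14, 3.14].

### API

Orientations are given as a unit quaternion [w, x, y, z].
In Python, from plant import manip gives the robot as it stands.
- The arm moves only by the tool drive_tool, never from a script. Its argument "rows" is one flat list of numbers, 5 for each row, row after row: the opening, from 0 (shut) to 1 (fully open), then the shift along the tool's x, y, z in cm, then the turn about the tool's z in rad. In form: [jaw, tx, ty, tz, spin, jaw, tx, ty, tz, spin, ...]. A call has exactly 5 rows; each row shifts and turns the pose as measured when the row begins, along the tool's axes as they then stand; what a row does not reach is not made up. A row lasts 1/12 s, in which the tool goes at most 41.7 mm and 7.16 degrees, less where a joint would pass 70% of its speed; a pose out of reach is approached as far as the arm can. A call is refused whole if a number of a shift passes 4.17 or a number of a turn 0.125, either way. A call with a gripper value outside its range is refused whole. The fingers move at their own pace and stop on an object; the grip force is fixed at half the most. Time passes only in rows, so rows that do not move let the fingers close, or fill a call up. It gives the time, the measured TCP pose, the force and the opening at its end, in the units of the state.
- manip.read_state(): the state, without advancing time (a new reading comes with each control period).
- manip.snapshot(name): name is "scene" or "top" or "wrist"; returns a dict with "image" (480x640x3 uint8, red, green, blue), "intrinsics" (3x3 intrinsics, pixels), "pose" (4x4, takes a point from camera to world coordinates). Camera axes: x right, y up, looking along -z (the intrinsics and any distortion apply to the point x, -y, -z); pixel columns grow to the right and rows downward; lengths in mm; the calibration is good to about 2 mm. A picture is of the moment at which its call begins. There is no depth.
- manip.job_done(): hands the job in, once; it reports no verdict.
The state is a dict: "time": time; "qpos": joint angles; "joint_velocities": joint speeds; "effort": joint torques, N m; "position": TCP position; "tcp_rot": TCP orientation; "wrist_force": force on the tool from outside, world axes, zero at the start; "moment": the same for the moment, N m; "width": finger opening in mm.
Only numpy, scipy, OpenCV 4.12 (cv2) and the standard library are available. Lean on these libraries where they do the work, as an engineer would, in place of code of your own. Each camera call takes 0.05 s, during which the arm holds its last target. There are 200 camera calls.

### The job

Push the teal glass coaster along the curing bed, without lifting it, under the sprung roller arm until it sits fully home against the end stops with the roller bearing down on it. Only then start the cure on the control box: press the yellow key, then blue, then red, then green, one at a time, each fully down and let up again before the next. Do not press the white or black key, and leave everything else on the table where it is.

Things in the scene. Friction and masses are not known exactly. Their poses are not given: they have to be found in the camera images.
- coaster_center (a point): centre of the round teal glass coaster with a petal motif, to be pushed: 76 mm across, 12 thick, about 0.17 kg, polished and slippery (friction about 0.25). It starts lying flat on the curing bed between the wide rails at the bed's open end; this point is half-way up its thickness
- bed_home (a point): where the coaster's centre is when it is home against the two end stops (steel blocks left and right of the middle, 10 mm high, touching the coaster's leading edge; in this frame their faces are at x = +35 mm). x is the push direction along the bed, z up. The bed's flat top is 6 mm below this point
- bed: curing bed, white housing with aluminium top, fixed; place and yaw vary. Origin on the table right under bed_home, same axes (mm): reaches x = -240 to +145, 160 wide, flat top at z = 40. Blue guide rails 8 high: inner faces 120 apart from x = -240 to -120, narrowing to 80 at x = -45, then 80 up to the stops. The rails centre a coaster pushed from behind
- hold_arm (a joint): hinge angle of the orange sprung hold-down arm, rad: 0 = down at rest without coaster, grows as it lifts; about 0.055 when its roller rides on the coaster. The arm reaches back along the bed from a hinge at x = +110 (frame of bed_home), 30 above the bed; nothing of arm or hinge bracket stands higher than 45 above the bed
- roller: free-turning black rubber roller at the arm's end, radius 14, 34 long across the bed; origin on its axis, above x = 0 of bed_home. Without the coaster its underside is 6 mm above the bed: the pushed coaster's leading edge meets it about 50 mm short of home and itself lifts the arm, which presses down with 4 to 5 N (push up to about 10 N)
- key_yellow_top (a point): centre of the top of the round yellow key (28 mm across, in an aluminium collar 44 across whose rim is 10 mm below the key's top), 67 mm above the table when up. Six keys in 3 rows of 2, 60 to 64 mm apart, on a fixed dark grey control box 220 x 150 x 45 mm high; place, yaw and which colour sits where vary
- key_yellow (a joint): how far the yellow key is pressed, m: 0 up, 0.006 fully down; spring, 1.5 N to start and 5 N at full travel, comes back up by itself
- key_blue_top (a point): centre of the top of the round blue key (28 mm across, in an aluminium collar 44 across whose rim is 10 mm below the key's top), 67 mm above the table when up. Six keys in 3 rows of 2, 60 to 64 mm apart, on a fixed dark grey control box 220 x 150 x 45 mm high; place, yaw and which colour sits where vary
- key_blue (a joint): how far the blue key is pressed, m: 0 up, 0.006 fully down; spring, 1.5 N to start and 5 N at full travel, comes back up by itself
- key_red_top (a point): centre of the top of the round red key (28 mm across, in an aluminium collar 44 across whose rim is 10 mm below the key's top), 67 mm above the table when up. Six keys in 3 rows of 2, 60 to 64 mm apart, on a fixed dark grey control box 220 x 150 x 45 mm high; place, yaw and which colour sits where vary
- key_red (a joint): how far the red key is pressed, m: 0 up, 0.006 fully down; spring, 1.5 N to start and 5 N at full travel, comes back up by itself
- key_green_top (a point): centre of the top of the round green key (28 mm across, in an aluminium collar 44 across whose rim is 10 mm below the key's top), 67 mm above the table when up. Six keys in 3 rows of 2, 60 to 64 mm apart, on a fixed dark grey control box 220 x 150 x 45 mm high; place, yaw and which colour sits where vary
- key_green (a joint): how far the green key is pressed, m: 0 up, 0.006 fully down; spring, 1.5 N to start and 5 N at full travel, comes back up by itself
- key_white_top (a point): centre of the top of the round white key (28 mm across, in an aluminium collar 44 across whose rim is 10 mm below the key's top), 67 mm above the table when up. Six keys in 3 rows of 2, 60 to 64 mm apart, on a fixed dark grey control box 220 x 150 x 45 mm high; place, yaw and which colour sits where vary
- key_white (a joint): how far the white key is pressed, m: 0 up, 0.006 fully down; spring, 1.5 N to start and 5 N at full travel, comes back up by itself
- key_black_top (a point): centre of the top of the round black key (28 mm across, in an aluminium collar 44 across whose rim is 10 mm below the key's top), 67 mm above the table when up. Six keys in 3 rows of 2, 60 to 64 mm apart, on a fixed dark grey control box 220 x 150 x 45 mm high; place, yaw and which colour sits where vary
- key_black (a joint): how far the black key is pressed, m: 0 up, 0.006 fully down; spring, 1.5 N to start and 5 N at full travel, comes back up by itself
- frit_jar: bystander, loose, to be left alone: jar of red glass grains, black cap, 76 mm across, 100 high (mm); origin at its underside
- glue_bottle: bystander, loose, to be left alone: pink bottle, red cap, 44 mm across, 130 high (mm); origin at its underside
- cup: bystander, loose, to be left alone: white travel cup with teal lid, 88 mm across, 122 high (mm); origin at its underside
- card_box: bystander, loose, to be left alone: paper-white box 90 x 60 x 30 (mm); origin at its underside
- cutter: bystander, loose, to be left alone: screwdriver-shaped hand tool lying between the bed and the control box (mm); origin at its underside
- spare_glass: bystander, loose, to be left alone: navy glass block 50 x 60 x 12 on the green mat (mm); origin at its underside
- brush: bystander, loose, to be left alone: brush lying on the green mat (mm); origin at its underside
Things that resemble listed ones, but are neither listed nor needed, are in the scene too. There is more than one size of the part that bears coaster_center; the job needs the smallest.

How it is judged:
By the outcome, as a careful person would: the job done as asked, in the order asked, and still so for the second after the job is handed in, with the robot touching nothing.
It also fails if it takes over 58 s, if anything falls off the work surface, if the arm or the gripper's body presses on something with over 40 N, if the wrist force passes 120 N, or if a joint passes its speed limit or range.

## Working session

There is one attempt and no reset: what is moved stays moved. The work goes in short steps, Python scripts to look and compute and a tool call to move; the robot and the scene stay as the last step left them, time stands still between calls to the robot, and variables do not carry over. Pictures are saved under pics/ and viewed, about 8 in all and at most 12, crops included, and the job is handed in when it is done.

Besides the shell and the picture viewer there is one more tool, called after "Emit:" as name(argument=value, ...), one argument or row to a line, values as JSON. drive_tool: Moves the arm, as the interface text tells. Its arguments: {"type":"object","properties":{"rows":{"type":"array","items":{"type":"number"}}},"required":["rows"]}

```bash
mkdir -p pics; ls
python3 - <<'E'
from plant import manip
import cv2,pickle
s=manip.read_state()
for k in ("time","position","tcp_rot","wrist_force","width"): print(k,s[k])
D={}
for n in ("scene","top"):
    d=manip.snapshot(n); D[n]=d
    cv2.imwrite(f"pics/{n}0.png",d["image"][:,:,::-1]); print(n,d["intrinsics"],d["pose"],[k for k in d])
pickle.dump(D,open("d0.pkl","wb"))
E
```

```text
pics
time 0.0
position [ 200.39090144 -617.73214938  230.30522325]
tcp_rot [-4.88282160e-04  8.08886420e-01 -5.87964230e-01 -7.65193767e-04]
wrist_force [ 1.53783129  0.5163302  -0.13741293]
width 85.06604187855707
scene [[619.96782906   0.         324.26708733]
 [  0.         619.96782906 230.5906622 ]
 [  0.           0.           1.        ]] [[ 8.40428484e-01 -2.98968963e-01  4.51992834e-01  1.13508877e+03]
 [ 5.41875737e-01  4.74562645e-01 -6.93657683e-01 -7.57898087e+02]
 [-7.11679684e-03  8.27893625e-01  5.60839992e-01  7.80443585e+02]
 [ 0.00000000e+00  0.00000000e+00  0.00000000e+00  1.00000000e+00]] ['image', 'intrinsics', 'pose']
top [[610.23339936   0.         319.3639122 ]
 [  0.         610.23339936 244.17144389]
 [  0.           0.           1.        ]] [[-1.28365209e-03  9.84926622e-01 -1.72967919e-01  2.49392018e+02]
 [-9.99900677e-01  1.16346967e-03  1.40457078e-02  1.13800065e+02]
 [ 1.40352344e-02  1.72968769e-01  9.84827303e-01  1.69711373e+03]
 [ 0.00000000e+00  0.00000000e+00  0.00000000e+00  1.00000000e+00]] ['image', 'intrinsics', 'pose']
```

View pics/top0.png

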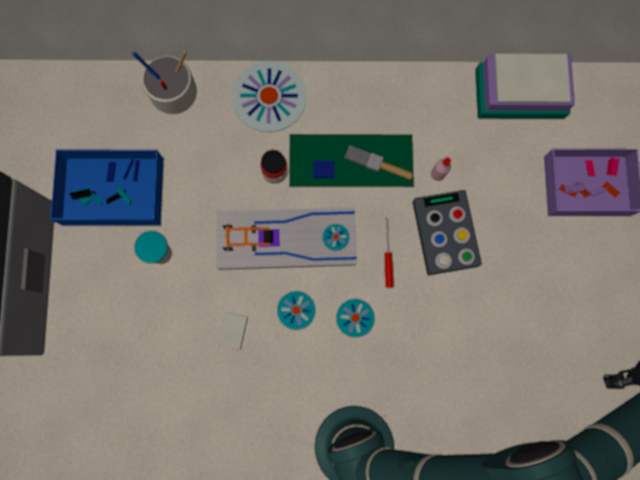

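View pics/scene0.png

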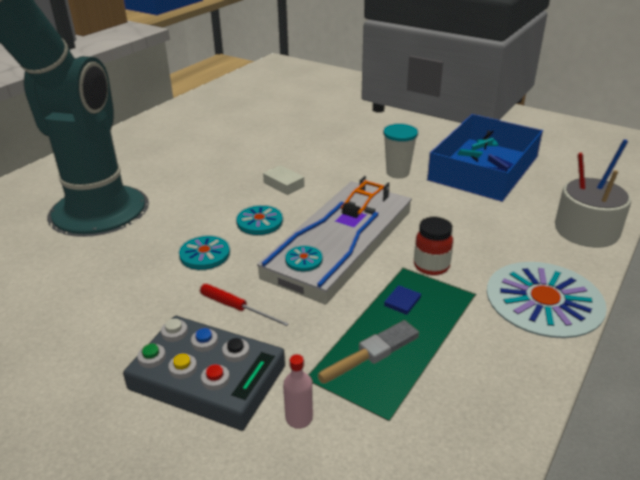

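The top view (image up is +x, left is +y) shows the bed at (217–356, 210–268). The small coaster is at (336,237) and the roller at about (268,237), so the push goes left. On the control box, black is at (434,217), red (457,214), blue (439,239), yellow (462,235), white (443,261) and green (466,257). The scene view shows the same layout, with no obstacles between the bed and the box except the cutter.

```bash
cat > h.py <<'E'
import numpy as np,cv2,pickle
def ray(d,u,v,z):
    K=d["intrinsics"];P=d["pose"]
    r=P[:3,:3]@np.array([(u-K[0,2])/K[0,0],-(v-K[1,2])/K[1,1],-1]);o=P[:3,3]
    return (o+r*(z-o[2])/r[2])
def proj(d,p):
    K=d["intrinsics"];P=d["pose"]
    c=P[:3,:3].T@(np.asarray(p,float)-P[:3,3]);return K[0,0]*c[0]/-c[2]+K[0,2],K[1,1]*-c[1]/-c[2]+K[1,2]
def blob(d,lo,hi,roi,close=0):
    x0,y0,x1,y1=roi
    h=cv2.cvtColor(d["image"],cv2.COLOR_RGB2HSV)[y0:y1,x0:x1]
    m=cv2.inRange(h,np.array(lo),np.array(hi))
    n,l,s,c=cv2.connectedComponentsWithStats(m)
    k=1+np.argmax(s[1:,4]);pts=np.argwhere(l==k)[:,::-1].astype(np.float32)
    hull=cv2.convexHull(pts);M=cv2.moments(hull)
    return M["m10"]/M["m00"]+x0,M["m01"]/M["m00"]+y0,s[k,4],cv2.contourArea(hull)
E
python3 - <<'E'
from h import *
D=pickle.load(open("d0.pkl","rb"));t=D["top"];s=D["scene"]
C=dict(yellow=((20,120,90),(35,255,255)),blue=((105,120,80),(125,255,255)),red=((0,140,90),(8,255,255)),green=((45,100,50),(80,255,255)))
sr=dict(yellow=(165,345,200,375),blue=(190,322,220,347),red=(200,360,230,385),green=(135,338,168,362))
tr=dict(yellow=(450,225,474,246),blue=(428,229,450,249),red=(446,204,468,224),green=(454,247,480,267))
for n,(lo,hi) in C.items():
    a=blob(t,lo,hi,tr[n]);b=blob(s,lo,hi,sr[n])
    print(n,np.round(a,1),np.round(ray(t,a[0],a[1],67),1),np.round(b,1),np.round(ray(s,b[0],b[1],67),1))
lo,hi=(80,80,50),(100,255,255)
a=blob(t,lo,hi,(318,220,355,255));b=blob(s,lo,hi,(280,240,327,274))
print("coaster",np.round(a,1),np.round(ray(t,a[0],a[1],50),1),np.round(b,1),np.round(ray(s,b[0],b[1],50),1))
# rails
h=cv2.cvtColor(t["image"],cv2.COLOR_RGB2HSV);m=cv2.inRange(h,np.array((105,110,60)),np.array((122,255,255)))
for y0,y1 in((208,232),(242,266)):
    pts=[]
    for x in range(252,358,4):
        r=np.where(m[y0:y1,x])[0]
        if len(r): p=ray(t,x,y0+r.mean(),48);pts.append(p[:2])
    print(np.round(pts).astype(int).tolist())
for c in((217,211),(356,210),(219,268),(356,264)):print(np.round(ray(t,*c,40)))
big=cv2.resize(t["image"][195:280,205:485],None,fx=2.8,fy=2.8,interpolation=cv2.INTER_CUBIC);cv2.imwrite("pics/c1.png",big[:,:,::-1])
E
```

```text
yellow [462.  234.5  74.   62. ] [ 563.  -298.8   67. ] [181.2 360.6 224.  204.5] [ 567.2 -301.2   67. ]
blue [439.1 238.4  59.   48. ] [ 551.9 -235.8   67. ] [202.9 334.5 175.  156.5] [ 556.3 -238.7   67. ]
red [457.2 213.4  59.   48. ] [ 621.9 -288.1   67. ] [214.  371.6 205.  189.5] [ 626.2 -291.1   67. ]
green [466.7 255.9  57.   48. ] [ 503.8 -309.    67. ] [149.9 350.4 181.  165. ] [ 509.2 -311.6   67. ]
coaster [335.4 236.6 403.  520. ] [559.8  46.2  50. ] [303.5 257.9 600.  731. ] [563.7  43.   50. ]
[[601, 265], [602, 254], [602, 243], [602, 232], [602, 221], [602, 210], [602, 199], [604, 188], [607, 177], [610, 166], [614, 155], [617, 144], [619, 133], [622, 122], [625, 111], [625, 99], [627, 88], [628, 77], [628, 66], [628, 55], [628, 44], [628, 33], [628, 22], [628, 11], [628, 0]]
[[513, 263], [513, 253], [513, 242], [513, 231], [514, 220], [516, 209], [516, 198], [516, 187], [513, 176], [510, 165], [509, 154], [506, 143], [505, 132], [502, 121], [499, 110], [499, 100], [499, 89], [499, 78], [499, 67], [499, 56], [499, 45], [499, 34], [501, 23], [502, 12], [502, 1]]
[634. 374.  40.]
[637. -12.  40.]
[474. 364.  40.]
[485. -10.  40.]
```

View pics/c1.png

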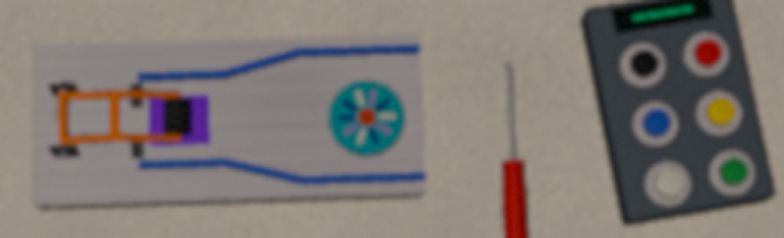

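The two views agree within 5 mm. The crop shows the rails converging at 226–297 (crop px), the coaster at (366,117) and the roller at (178,117). Bed yaw is about 1.5–2° and the push direction is about (-0.03, 1). Next I'll move to a point over the box on the way, shutting the jaws and turning the tool across the bed, then take a close wrist picture.

```bash
cat >> h.py <<'E'
def yaw(q):
    w,x,y,z=q; return np.arctan2(2*(x*y+w*z),1-2*(y*y+z*z))
def plan(s,target,psi,n,jaw=0):
    p=np.array(s["position"]);a=yaw(s["tcp_rot"]);d=(np.array(target)-p)/n;da=(psi-a)/n
    print("at",np.round(p,1),"yaw",round(a,3),"F",np.round(s["wrist_force"],1),"w",round(s["width"],1),"t",round(s["time"],2))
    for i in range(n):
        c,q=np.cos(a),np.sin(a)
        print([jaw,round((d[0]*c+d[1]*q)/10,2),round((d[0]*q-d[1]*c)/10,2),round(-d[2]/10,2),round(-da,3)]);a+=da
E
python3 - <<'E'
from h import *
from plant import manip
plan(manip.read_state(),(520,-275,300),0.03,15)
E
```

```text
at [ 200.4 -617.8  230.4] yaw -1.257 F [-0.5  0.3 -0.3] w 85.8 t 0.1
[0, np.float64(-1.52), np.float64(-2.73), np.float64(-0.46), np.float64(-0.086)]
[0, np.float64(-1.28), np.float64(-2.85), np.float64(-0.46), np.float64(-0.086)]
[0, np.float64(-1.03), np.float64(-2.95), np.float64(-0.46), np.float64(-0.086)]
[0, np.float64(-0.77), np.float64(-3.03), np.float64(-0.46), np.float64(-0.086)]
[0, np.float64(-0.51), np.float64(-3.08), np.float64(-0.46), np.float64(-0.086)]
[0, np.float64(-0.24), np.float64(-3.12), np.float64(-0.46), np.float64(-0.086)]
[0, np.float64(0.03), np.float64(-3.12), np.float64(-0.46), np.float64(-0.086)]
[0, np.float64(0.29), np.float64(-3.11), np.float64(-0.46), np.float64(-0.086)]
[0, np.float64(0.56), np.float64(-3.07), np.float64(-0.46), np.float64(-0.086)]
[0, np.float64(0.82), np.float64(-3.01), np.float64(-0.46), np.float64(-0.086)]
[0, np.float64(1.08), np.float64(-2.93), np.float64(-0.46), np.float64(-0.086)]
[0, np.float64(1.32), np.float64(-2.83), np.float64(-0.46), np.float64(-0.086)]
[0, np.float64(1.56), np.float64(-2.71), np.float64(-0.46), np.float64(-0.086)]
[0, np.float64(1.79), np.float64(-2.56), np.float64(-0.46), np.float64(-0.086)]
[0, np.float64(2.0), np.float64(-2.4), np.float64(-0.46), np.float64(-0.086)]
```

Emit:
drive_tool(
  rows=[0,-1.5,-2.7,-0.5,-0.086,0,-1.3,-2.85,-0.5,-0.086,0,-1.0,-2.95,-0.5,-0.086,0,-0.8,-3.0,-0.5,-0.086,0,-0.5,-3.1,-0.5,-0.086],
)

```text
time: 0.52
position: [300.0, -504.0, 251.0]
tcp_rot: [-0.0, 0.916, -0.401, -0.005]
wrist_force: [-0.2, -0.5, -0.2]
width: 25.4
```

Emit:
drive_tool(
  rows=[0,-0.2,-3.1,-0.5,-0.086,0,0,-3.1,-0.5,-0.086,0,0.3,-3.1,-0.5,-0.086,0,0.6,-3.1,-0.5,-0.086,0,0.8,-3.0,-0.5,-0.086],
)

```text
time: 0.93
position: [408.5, -382.1, 275.0]
tcp_rot: [-0.002, 0.982, -0.186, -0.007]
wrist_force: [0.4, 0.3, 0.4]
width: 0.0
```

Emit:
drive_tool(
  rows=[0,1.1,-2.9,-0.5,-0.086,0,1.3,-2.8,-0.5,-0.086,0,1.6,-2.7,-0.5,-0.086,0,1.8,-2.6,-0.5,-0.086,0,2.0,-2.4,-0.5,-0.086],
)

```text
time: 1.35
position: [514.6, -258.0, 299.4]
tcp_rot: [-0.004, 0.999, 0.038, -0.007]
wrist_force: [0.7, 0.1, -0.4]
width: -0.2
```

Run:
```python
from h import *
from plant import manip
d=manip.snapshot("wrist");pickle.dump(d,open("w1.pkl","wb"));cv2.imwrite("pics/w1.png",d["image"][:,:,::-1]);print(d["pose"].round(3),d["intrinsics"][0,0])
plan(manip.read_state(),(520,-275,300),0.03,5)
```

```text
[[ 9.97000e-01 -7.80000e-02 -6.00000e-03  5.11993e+02]
 [ 7.70000e-02  9.61000e-01  2.65000e-01 -1.88881e+02]
 [-1.50000e-02 -2.65000e-01  9.64000e-01  4.43597e+02]
 [ 0.00000e+00  0.00000e+00  0.00000e+00  1.00000e+00]] 337.6900900754718
at [ 519.7 -250.8  300.7] yaw 0.091 F [4.  4.5 0.5] w -0.1 t 1.4
[0, np.float64(-0.04), np.float64(0.48), np.float64(0.01), np.float64(0.012)]
[0, np.float64(-0.03), np.float64(0.48), np.float64(0.01), np.float64(0.012)]
[0, np.float64(-0.03), np.float64(0.48), np.float64(0.01), np.float64(0.012)]
[0, np.float64(-0.02), np.float64(0.48), np.float64(0.01), np.float64(0.012)]
[0, np.float64(-0.01), np.float64(0.48), np.float64(0.01), np.float64(0.012)]
```

View pics/w1.png

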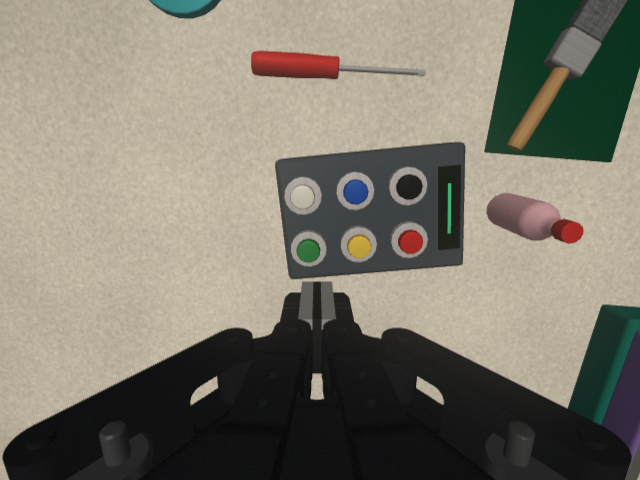

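The wrist view shows the box with white (302,195), blue (355,191), black (408,186), green (308,249), yellow (359,245) and red (410,240). The shut fingertips are at (317,285). I'll measure the keys here and plan the move to a point behind the coaster.

Run:
```python
from h import *
from plant import manip
def keys(d):
    C=dict(yellow=((20,120,90),(35,255,255),(359,245)),blue=((105,120,80),(125,255,255),(355,191)),red=((0,140,90),(8,255,255),(410,240)),green=((45,100,50),(80,255,255),(308,249)))
    for n,(lo,hi,(u,v)) in C.items():
        a=blob(d,lo,hi,(u-20,v-20,u+20,v+20));print(n,np.round(a,1),np.round(ray(d,a[0],a[1],67),1))
keys(pickle.load(open("w1.pkl","rb")))
d=manip.snapshot("wrist");print(np.round(d["pose"][:3,3],1));keys(d);pickle.dump(d,open("w2.pkl","wb"))
plan(manip.read_state(),(562,-50,220),0.03,10)
```

```text
yellow [358.8 245.9 435.  408.5] [ 563.8 -295.7   67. ]
blue [355.4 191.5 452.  429. ] [ 553.1 -233.5   67. ]
red [410.5 241.5 439.  419. ] [ 622.5 -285.6   67. ]
green [308.  250.3 402.  381.5] [ 505.4 -305.9   67. ]
[ 515.3 -182.3  445.1]
yellow [352.  252.1 427.  401.5] [ 563.8 -295.6   67. ]
blue [349.2 198.5 445.  424. ] [ 553.2 -233.4   67. ]
red [403.1 248.3 425.  404.5] [ 622.5 -285.4   67. ]
green [301.6 256.  398.  376. ] [ 505.4 -305.9   67. ]
at [ 517.9 -253.2  300.2] yaw 0.084 F [ 0.1  0.1 -0.4] w -0.2 t 1.45
[0, np.float64(0.61), np.float64(-1.99), np.float64(0.8), np.float64(0.005)]
[0, np.float64(0.6), np.float64(-1.99), np.float64(0.8), np.float64(0.005)]
[0, np.float64(0.59), np.float64(-1.99), np.float64(0.8), np.float64(0.005)]
[0, np.float64(0.58), np.float64(-2.0), np.float64(0.8), np.float64(0.005)]
[0, np.float64(0.57), np.float64(-2.0), np.float64(0.8), np.float64(0.005)]
[0, np.float64(0.56), np.float64(-2.0), np.float64(0.8), np.float64(0.005)]
[0, np.float64(0.55), np.float64(-2.01), np.float64(0.8), np.float64(0.005)]
[0, np.float64(0.53), np.float64(-2.01), np.float64(0.8), np.float64(0.005)]
[0, np.float64(0.52), np.float64(-2.01), np.float64(0.8), np.float64(0.005)]
[0, np.float64(0.51), np.float64(-2.01), np.float64(0.8), np.float64(0.005)]
```

Emit:
drive_tool(
  rows=[0,0.6,-2.0,0.5,0.005,0,0.6,-2.0,0.5,0.005,0,0.6,-2.0,0.5,0.005,0,0.6,-2.0,0.5,0.005,0,0.6,-2.0,0.5,0.005],
)

```text
time: 1.87
position: [539.1, -154.3, 273.5]
tcp_rot: [-0.004, 1.0, 0.023, -0.007]
wrist_force: [-0.3, 0.4, 1.1]
width: 0.3
```

Emit:
drive_tool(
  rows=[0,0.6,-2.0,0.5,0.005,0,0.6,-2.0,0.5,0.005,0,0.5,-2.0,0.5,0.005,0,0.3,-1.5,0.3,0.005,0,0,0,0,0],
)

```text
time: 2.28
position: [554.1, -73.1, 251.8]
tcp_rot: [-0.005, 1.0, 0.012, -0.01]
wrist_force: [-0.8, 0.9, -0.2]
width: 0.1
```

Run:
```python
from h import *
from plant import manip
d=manip.snapshot("wrist");pickle.dump(d,open("w3.pkl","wb"));cv2.imwrite("pics/w3.png",d["image"][:,:,::-1]);print(d["pose"][:3,3].round(1))
plan(manip.read_state(),(562,-50,220),0.03,5)
```

```text
[555.8  -3.9 396. ]
at [554.  -75.  251.9] yaw 0.023 F [-0.9  0.5 -0.9] w -0.1 t 2.33
[0, np.float64(0.17), np.float64(-0.5), np.float64(0.64), np.float64(-0.001)]
[0, np.float64(0.17), np.float64(-0.5), np.float64(0.64), np.float64(-0.001)]
[0, np.float64(0.17), np.float64(-0.49), np.float64(0.64), np.float64(-0.001)]
[0, np.float64(0.17), np.float64(-0.49), np.float64(0.64), np.float64(-0.001)]
[0, np.float64(0.17), np.float64(-0.49), np.float64(0.64), np.float64(-0.001)]
```

View pics/w3.png

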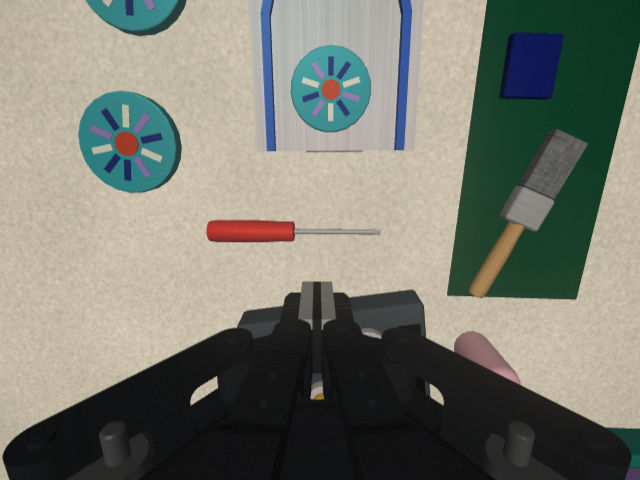

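The coaster is at (331,88), with the rails at about (269,·) and (401,·) and the open end of the bed at row 151. The cutter at row 231 is clear of the path.

Run:
```python
from h import *
from plant import manip
d=pickle.load(open("w3.pkl","rb"))
h=cv2.cvtColor(d["image"],cv2.COLOR_RGB2HSV)
a=blob(d,(80,80,50),(100,255,255),(280,38,380,140));print("coaster",np.round(a,1),ray(d,a[0],a[1],52).round(1))
m=cv2.inRange(h,np.array((105,110,60)),np.array((122,255,255)))
L=[[],[]]
for v in range(50,148,8):
    for k,(x0,x1) in enumerate(((255,282),(388,416))):
        r=np.where(m[v,x0:x1])[0]; e=(x0+r.max()+.5) if k==0 else (x0+r.min()-.5)
        L[k].append(ray(d,e,v,48)[:2])
for k in(0,1):
    A=np.array(L[k]);f=np.polyfit(A[:,1],A[:,0],1);print("rail dx/dy",f.round(4),"at y=45",np.polyval(f,45).round(1),A[[0,-1]].round(1).tolist())
print("open end",ray(d,335,151,40).round(1),"fingertip ray z=251:",ray(d,317,283,252).round(1))
plan(manip.read_state(),(561,-22,90),0.02,6)
```

```text
coaster [ 330.4   88.1 4035.  5342. ] [560.7  49.8  52. ]
rail dx/dy [-2.460000e-02  5.068005e+02] at y=45 505.7 [[504.9, 82.0], [507.0, -3.9]]
rail dx/dy [-3.870000e-02  6.267186e+02] at y=45 625.0 [[623.2, 84.2], [626.9, -1.0]]
open end [567.6  -7.3  40. ] fingertip ray z=251: [554.6 -64.  252. ]
at [554.  -75.  251.9] yaw 0.023 F [-0.9  0.5 -0.9] w -0.1 t 2.33
[0, np.float64(0.14), np.float64(-0.88), np.float64(2.7), np.float64(0.0)]
[0, np.float64(0.14), np.float64(-0.88), np.float64(2.7), np.float64(0.0)]
[0, np.float64(0.14), np.float64(-0.88), np.float64(2.7), np.float64(0.0)]
[0, np.float64(0.14), np.float64(-0.88), np.float64(2.7), np.float64(0.0)]
[0, np.float64(0.14), np.float64(-0.88), np.float64(2.7), np.float64(0.0)]
[0, np.float64(0.13), np.float64(-0.88), np.float64(2.7), np.float64(0.0)]
```

Emit:
drive_tool(
  rows=[0,0.2,-1.4,2.5,-0.002,0,0.2,-1.4,2.5,-0.002,0,0.2,-1.4,2.5,-0.002,0,0.1,-1.0,2.5,-0.002,0,0,0,2.0,0],
)

```text
time: 2.75
position: [562.0, -31.8, 133.3]
tcp_rot: [-0.0, 1.0, 0.009, -0.004]
wrist_force: [0.0, -0.8, -0.1]
width: 0.2
```

Run:
```python
from h import *
from plant import manip
plan(manip.read_state(),(561,-22,46),0.03,5)
```

```text
at [562.  -31.8 133.3] yaw 0.017 F [ 0.  -0.8 -0.1] w 0.2 t 2.75
[0, np.float64(-0.02), np.float64(-0.2), np.float64(1.75), np.float64(-0.003)]
[0, np.float64(-0.02), np.float64(-0.2), np.float64(1.75), np.float64(-0.003)]
[0, np.float64(-0.02), np.float64(-0.2), np.float64(1.75), np.float64(-0.003)]
[0, np.float64(-0.02), np.float64(-0.2), np.float64(1.75), np.float64(-0.003)]
[0, np.float64(-0.02), np.float64(-0.2), np.float64(1.75), np.float64(-0.003)]
```

Emit:
drive_tool(
  rows=[0,0,-0.2,2.0,-0.003,0,0,-0.2,2.0,-0.003,0,0,-0.2,1.8,-0.003,0,0,-0.2,1.5,-0.003,0,0,0,0.6,0],
)

```text
time: 3.17
position: [558.5, -34.7, 47.0]
tcp_rot: [0.003, 1.0, 0.01, -0.007]
wrist_force: [-0.7, -0.5, -0.5]
width: 0.1
```

Emit:
drive_tool(
  rows=[0,0,0,0,0,0,0,0,0,0,0,0,0,0,0,0,0,0,0,0,0,0,0,0,0],
)

```text
time: 3.58
position: [559.1, -40.2, 48.0]
tcp_rot: [0.004, 1.0, 0.006, -0.007]
wrist_force: [0.7, 0.2, -0.2]
width: 0.5
```

Run:
```python
from h import *
from plant import manip
d=manip.snapshot("wrist");cv2.imwrite("pics/w4.png",d["image"][:,:,::-1])
plan(manip.read_state(),(561,-10,46),0.03,1)
```

```text
at [559.3 -40.2  48.2] yaw 0.013 F [ 0.1 -0.2  0.6] w 0.0 t 3.63
[0, np.float64(0.21), np.float64(-3.02), np.float64(0.22), np.float64(-0.017)]
```

View pics/w4.png

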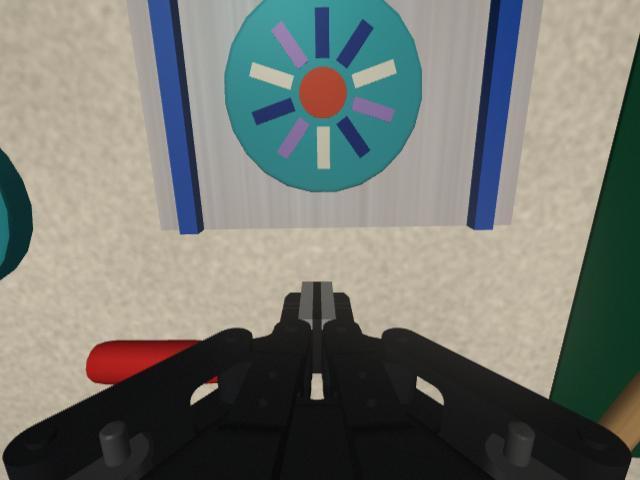

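The fingertips (317,285) line up with the coaster centre (323,92) and sit inside the rails. I'll lower slightly and start pushing.

Emit:
drive_tool(
  rows=[0,0.05,-0.8,0.1,-0.003,0,0.05,-0.8,0.1,-0.003,0,0.05,-0.8,0.1,-0.003,0,0,-0.8,0,-0.003,0,0,-0.8,0,-0.003],
)

```text
time: 4.05
position: [561.3, 2.1, 46.3]
tcp_rot: [0.004, 1.0, 0.014, -0.005]
wrist_force: [-0.8, -1.6, 0.8]
width: 0.0
```

Run:
```python
from h import *
from plant import manip
plan(manip.read_state(),(561,90,45),0.03,10)
```

```text
at [561.3   2.1  46.3] yaw 0.027 F [-0.8 -1.6  0.8] w 0.0 t 4.05
[0, np.float64(0.02), np.float64(-0.88), np.float64(0.01), np.float64(-0.0)]
[0, np.float64(0.02), np.float64(-0.88), np.float64(0.01), np.float64(-0.0)]
[0, np.float64(0.02), np.float64(-0.88), np.float64(0.01), np.float64(-0.0)]
[0, np.float64(0.02), np.float64(-0.88), np.float64(0.01), np.float64(-0.0)]
[0, np.float64(0.02), np.float64(-0.88), np.float64(0.01), np.float64(-0.0)]
[0, np.float64(0.02), np.float64(-0.88), np.float64(0.01), np.float64(-0.0)]
[0, np.float64(0.02), np.float64(-0.88), np.float64(0.01), np.float64(-0.0)]
[0, np.float64(0.02), np.float64(-0.88), np.float64(0.01), np.float64(-0.0)]
[0, np.float64(0.02), np.float64(-0.88), np.float64(0.01), np.float64(-0.0)]
[0, np.float64(0.02), np.float64(-0.88), np.float64(0.01), np.float64(-0.0)]
```

Emit:
drive_tool(
  rows=[0,0,-0.9,0.03,0,0,0,-0.9,0.03,0,0,0,-0.9,0,0,0,0,-0.9,0,0,0,0,-0.9,0,0],
)

```text
time: 4.47
position: [559.6, 52.7, 45.2]
tcp_rot: [0.005, 1.0, 0.015, -0.005]
wrist_force: [-0.1, -0.7, 0.5]
width: 0.1
```

Emit:
drive_tool(
  rows=[0,0,-0.9,0,0,0,0,-0.9,0,0,0,0,-0.9,0,0,0,0,-0.6,0,0,0,0,-0.4,0,0],
)

```text
time: 4.88
position: [558.0, 95.8, 44.8]
tcp_rot: [0.004, 1.0, 0.016, -0.005]
wrist_force: [-0.6, -1.2, 1.1]
width: 0.2
```

Run:
```python
from h import *
from plant import manip
d=manip.snapshot("wrist");cv2.imwrite("pics/w5.png",d["image"][:,:,::-1])
a=blob(d,(80,80,50),(100,255,255),(200,0,440,290));print("coaster",np.round(a,1),ray(d,a[0],a[1],52).round(1))
plan(manip.read_state(),(561,130,45),0.03,5)
```

```text
coaster [  317.9   189.2 20388.  27031. ] [557.4 148.7  52. ]
at [557.9  96.9  44.9] yaw 0.033 F [1. 1. 0.] w 0.1 t 4.93
[0, np.float64(0.08), np.float64(-0.66), np.float64(-0.0), np.float64(0.001)]
[0, np.float64(0.08), np.float64(-0.66), np.float64(-0.0), np.float64(0.001)]
[0, np.float64(0.08), np.float64(-0.66), np.float64(-0.0), np.float64(0.001)]
[0, np.float64(0.08), np.float64(-0.66), np.float64(-0.0), np.float64(0.001)]
[0, np.float64(0.08), np.float64(-0.66), np.float64(-0.0), np.float64(0.001)]
```

View pics/w5.png

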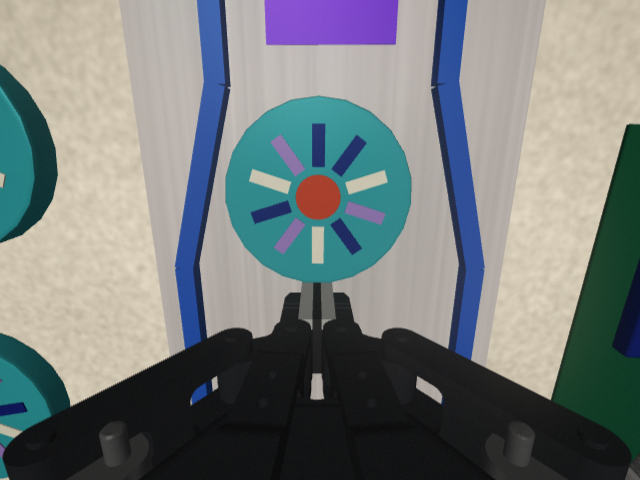

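The coaster is in contact with the fingers and about to enter the funnel. It sits about 4 mm left of the channel centre: coaster column 318 against rail mid column 330. I'll push on with a slight shift to the right.

Emit:
drive_tool(
  rows=[0,0.1,-0.7,0,0,0,0.1,-0.7,0,0,0,0.1,-0.7,0,0,0,0.1,-0.7,0,0,0,0.05,-0.7,0,0],
)

```text
time: 5.35
position: [561.8, 132.2, 44.3]
tcp_rot: [0.005, 1.0, 0.015, -0.005]
wrist_force: [0.6, -1.0, 0.8]
width: 0.3
```

Emit:
drive_tool(
  rows=[0,0,-0.6,0,0,0,0,-0.6,0,0,0,0,-0.6,0,0,0,0,-0.6,0,0,0,0,-0.6,0,0],
)

```text
time: 5.77
position: [562.7, 153.4, 44.0]
tcp_rot: [0.013, 1.0, 0.012, -0.006]
wrist_force: [-0.7, -3.7, 3.2]
width: -0.0
```

Run:
```python
from h import *
from plant import manip
plan(manip.read_state(),(561,180,45),0.03,5)
```

```text
at [562.7 153.4  44. ] yaw 0.023 F [-0.7 -3.7  3.2] w -0.0 t 5.77
[0, np.float64(-0.02), np.float64(-0.53), np.float64(-0.02), np.float64(-0.001)]
[0, np.float64(-0.02), np.float64(-0.53), np.float64(-0.02), np.float64(-0.001)]
[0, np.float64(-0.02), np.float64(-0.53), np.float64(-0.02), np.float64(-0.001)]
[0, np.float64(-0.02), np.float64(-0.53), np.float64(-0.02), np.float64(-0.001)]
[0, np.float64(-0.02), np.float64(-0.53), np.float64(-0.02), np.float64(-0.001)]
```

Emit:
drive_tool(
  rows=[0,0,-0.8,-0.03,0,0,0,-0.8,-0.03,0,0,0,-0.7,0,0,0,0,-0.7,0,0,0,0,-0.7,0,0],
)

```text
time: 6.18
position: [562.1, 184.4, 43.4]
tcp_rot: [0.021, 1.0, 0.01, -0.008]
wrist_force: [0.3, -30.3, 16.1]
width: -0.1
```

Run:
```python
from h import *
from plant import manip
d=manip.snapshot("wrist");cv2.imwrite("pics/w6.png",d["image"][:,:,::-1])
plan(manip.read_state(),(561,184,45),0.03,5)
```

```text
at [562.2 184.2  43.4] yaw 0.019 F [ -0.5 -17.8   7.1] w 0.4 t 6.23
[0, np.float64(-0.02), np.float64(0.0), np.float64(-0.03), np.float64(-0.002)]
[0, np.float64(-0.02), np.float64(0.0), np.float64(-0.03), np.float64(-0.002)]
[0, np.float64(-0.02), np.float64(0.0), np.float64(-0.03), np.float64(-0.002)]
[0, np.float64(-0.02), np.float64(0.0), np.float64(-0.03), np.float64(-0.002)]
[0, np.float64(-0.02), np.float64(0.0), np.float64(-0.03), np.float64(-0.002)]
```

View pics/w6.png

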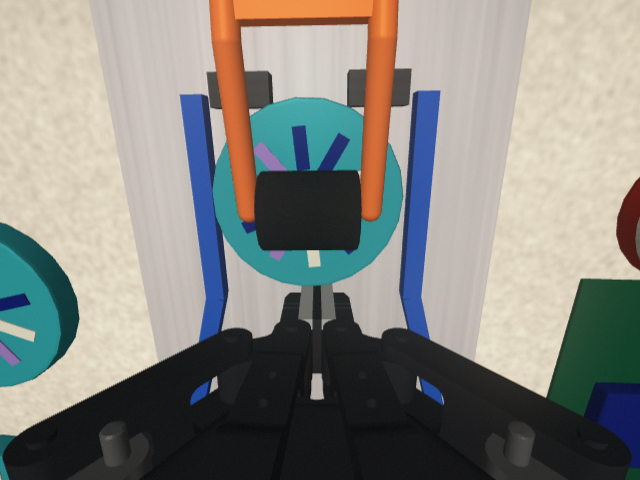

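The coaster is under the roller with its front edge against both stops (dark blocks at (240,88) and (378,88)). TCP y = 184 as predicted, and a stop force of 30 N was felt. I'll back off, rise, and check again from behind.

Emit:
drive_tool(
  rows=[0,0,1.0,0,0,0,0,1.5,0,0,0,0,1.5,-0.5,0,0,0,1.0,-1.5,0,0,0,0.5,-1.5,0],
)

```text
time: 6.65
position: [561.2, 134.6, 78.3]
tcp_rot: [0.018, 1.0, 0.013, -0.01]
wrist_force: [1.1, -0.1, 0.6]
width: 0.0
```

Emit:
drive_tool(
  rows=[0,0,0.5,-2.0,0,0,0,0,-2.0,0,0,0,0,-1.0,0,0,0,0,0,0,0,0,0,0,0],
)

```text
time: 7.07
position: [563.7, 134.9, 134.9]
tcp_rot: [0.014, 1.0, 0.013, -0.007]
wrist_force: [-0.4, 0.5, -0.2]
width: 0.2
```

Run:
```python
from h import *
from plant import manip
d=manip.snapshot("wrist");cv2.imwrite("pics/w7.png",d["image"][:,:,::-1])
plan(manip.read_state(),(563,-297,130),0.03,15)
```

```text
at [563.7 135.  134.7] yaw 0.027 F [0.1 0.5 0.2] w 0.1 t 7.12
[0, np.float64(-0.08), np.float64(2.88), np.float64(0.03), np.float64(-0.0)]
[0, np.float64(-0.08), np.float64(2.88), np.float64(0.03), np.float64(-0.0)]
[0, np.float64(-0.08), np.float64(2.88), np.float64(0.03), np.float64(-0.0)]
[0, np.float64(-0.08), np.float64(2.88), np.float64(0.03), np.float64(-0.0)]
[0, np.float64(-0.08), np.float64(2.88), np.float64(0.03), np.float64(-0.0)]
[0, np.float64(-0.08), np.float64(2.88), np.float64(0.03), np.float64(-0.0)]
[0, np.float64(-0.09), np.float64(2.88), np.float64(0.03), np.float64(-0.0)]
[0, np.float64(-0.09), np.float64(2.88), np.float64(0.03), np.float64(-0.0)]
[0, np.float64(-0.09), np.float64(2.88), np.float64(0.03), np.float64(-0.0)]
[0, np.float64(-0.09), np.float64(2.88), np.float64(0.03), np.float64(-0.0)]
[0, np.float64(-0.09), np.float64(2.88), np.float64(0.03), np.float64(-0.0)]
[0, np.float64(-0.09), np.float64(2.88), np.float64(0.03), np.float64(-0.0)]
[0, np.float64(-0.09), np.float64(2.88), np.float64(0.03), np.float64(-0.0)]
[0, np.float64(-0.09), np.float64(2.88), np.float64(0.03), np.float64(-0.0)]
[0, np.float64(-0.09), np.float64(2.88), np.float64(0.03), np.float64(-0.0)]
```

View pics/w7.png

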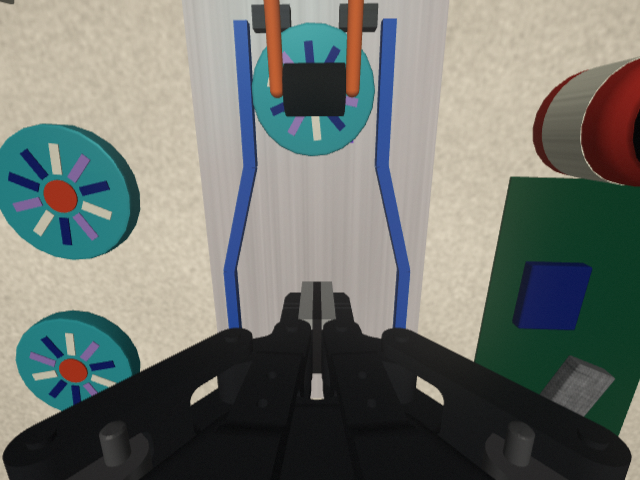

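The coaster stayed put at (313,90), with the roller on it and the stops at (270,17) and (358,17). I'll check the measured position against the rail kinks, and travel to the keys meanwhile.

Run:
```python
from h import *
from plant import manip
d=manip.snapshot("wrist")
a=blob(d,(80,80,50),(100,255,255),(245,10,382,165));c=ray(d,a[0],a[1],52)
print("coaster",np.round(a,1),c.round(1))
for k in((257,165),(376,165),(237,270),(397,270)):print(k,ray(d,*k,48).round(1))
# stops: near-face bottom edge
for k in((272,32),(358,30),(272,27),(358,27)):print("stop",ray(d,*k,50).round(1),ray(d,*k,40).round(1))
b=ray(d,a[0],156,52);print("rear edge y",b.round(1))
```

```text
coaster [  312.6    97.1  4714.  10980.5] [558.  230.6  52. ]
(257, 165) [521.9 188.3  48. ]
(376, 165) [600.7 190.5  48. ]
(237, 270) [505.2 112.5  48. ]
(397, 270) [621.9 116.4  48. ]
stop [533.1 265.7  50. ] [531.8 268.2  40. ]
stop [583.7 267.9  50. ] [584.6 270.5  40. ]
stop [533.2 268.3  50. ] [531.8 270.9  40. ]
stop [583.6 269.4  50. ] [584.5 272.1  40. ]
rear edge y [558.8 195.4  52. ]
```

Emit:
drive_tool(
  rows=[0,-0.1,3.0,0,0,0,-0.1,3.0,0,0,0,-0.1,3.0,0,0,0,-0.1,3.0,0,0,0,-0.1,3.0,0,0],
)

```text
time: 7.58
position: [559.5, -8.2, 132.2]
tcp_rot: [0.01, 1.0, 0.023, -0.011]
wrist_force: [-0.5, -1.1, 0.4]
width: -0.1
```

Emit:
drive_tool(
  rows=[0,-0.1,3.0,0,0,0,-0.1,3.0,0,0,0,-0.1,3.0,0,0,0,-0.1,3.0,0,0,0,-0.1,3.0,0,0],
)

```text
time: 8.0
position: [557.5, -163.1, 128.5]
tcp_rot: [0.008, 1.0, 0.025, -0.016]
wrist_force: [0.6, 0.8, 0.8]
width: -0.1
```

Emit:
drive_tool(
  rows=[0,-0.1,2.8,0,0,0,-0.1,2.5,0,0,0,-0.1,2.0,0,0,0,-0.1,1.2,0,0,0,0,0,0,0],
)

```text
time: 8.42
position: [552.7, -259.3, 122.5]
tcp_rot: [0.007, 1.0, 0.021, -0.022]
wrist_force: [-0.5, 0.1, -0.5]
width: 0.1
```

Run:
```python
from h import *
from plant import manip
plan(manip.read_state(),(564,-297,80),0.03,5)
```

```text
at [ 552.7 -259.3  122.5] yaw 0.041 F [-0.5  0.1 -0.5] w 0.1 t 8.42
[0, np.float64(0.19), np.float64(0.76), np.float64(0.85), np.float64(0.002)]
[0, np.float64(0.2), np.float64(0.76), np.float64(0.85), np.float64(0.002)]
[0, np.float64(0.2), np.float64(0.76), np.float64(0.85), np.float64(0.002)]
[0, np.float64(0.2), np.float64(0.76), np.float64(0.85), np.float64(0.002)]
[0, np.float64(0.2), np.float64(0.76), np.float64(0.85), np.float64(0.002)]
```

Position checks agree. The stop faces at y≈268 put home at y≈233, the rail kinks put it at 234, and the coaster's rear edge plus 38 mm gives 233. Next I'll line up over yellow.

Emit:
drive_tool(
  rows=[0,0.3,0.9,0.8,0,0,0.3,0.9,0.8,0,0,0.2,0.9,0.8,0,0,0.2,0.8,0.8,0,0,0.1,0.4,0.4,0],
)

```text
time: 8.83
position: [565.8, -294.8, 81.5]
tcp_rot: [0.005, 0.999, 0.025, -0.022]
wrist_force: [-0.9, -0.6, 0.4]
width: 0.3
```

Emit:
drive_tool(
  rows=[0,0,0,0,0,0,0,0,0,0,0,0,0,0,0,0,0,0,0,0,0,0,0,0,0],
)

```text
time: 9.25
position: [565.8, -293.2, 79.3]
tcp_rot: [0.004, 0.999, 0.026, -0.023]
wrist_force: [-0.6, 0.4, -0.1]
width: 0.2
```

Run:
```python
from h import *
from plant import manip
d=manip.snapshot("wrist");cv2.imwrite("pics/w8.png",d["image"][:,:,::-1])
plan(manip.read_state(),(564,-297,72),0.03,1)
```

```text
at [ 565.9 -293.1   79.4] yaw 0.051 F [ 0.7  0.6 -0.4] w -0.0 t 9.3
[0, np.float64(-0.21), np.float64(0.38), np.float64(0.74), np.float64(0.021)]
```

View pics/w8.png

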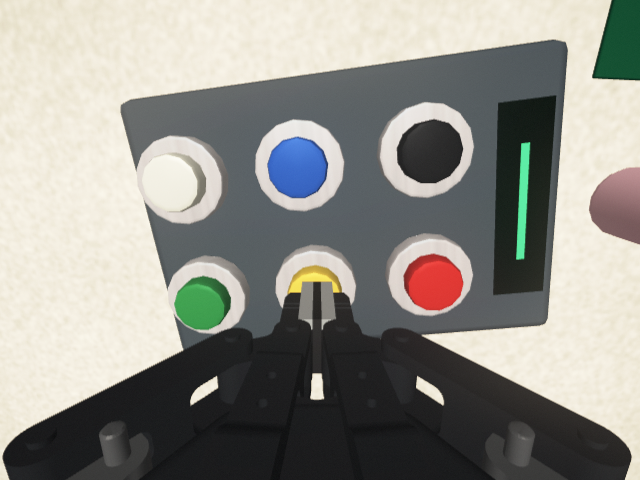

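The fingertips (317,283) are over the yellow key (315,288). I'll press now.

Emit:
drive_tool(
  rows=[0,-0.1,0.3,0.7,0,0,0,0,0.5,0,0,0,0,0.4,0,0,0,0,0.4,0,0,0,0,0.4,0],
)

```text
time: 9.72
position: [566.3, -296.4, 60.3]
tcp_rot: [0.006, 0.999, 0.026, -0.021]
wrist_force: [-14.8, 5.7, 50.4]
width: 0.1
```

Yellow is fully down (z = 60.3, hard stop reached). I'll release and move to blue, pressing more gently.

Emit:
drive_tool(
  rows=[0,0,0,-0.8,0,0,0,0,-1.0,0,0,0,0,-1.0,0,0,0,0,-0.5,0,0,0,0,0,0],
)

```text
time: 10.13
position: [567.8, -296.5, 96.4]
tcp_rot: [0.006, 0.999, 0.026, -0.021]
wrist_force: [0.0, -0.2, -0.2]
width: 0.0
```

Run:
```python
from h import *
from plant import manip
plan(manip.read_state(),(554,-235,85),0.03,4)
```

```text
at [ 567.8 -296.5   96.4] yaw 0.052 F [ 0.  -0.2 -0.2] w 0.0 t 10.13
[0, np.float64(-0.27), np.float64(-1.55), np.float64(0.28), np.float64(0.005)]
[0, np.float64(-0.27), np.float64(-1.55), np.float64(0.28), np.float64(0.005)]
[0, np.float64(-0.28), np.float64(-1.55), np.float64(0.28), np.float64(0.005)]
[0, np.float64(-0.29), np.float64(-1.55), np.float64(0.28), np.float64(0.005)]
```

Emit:
drive_tool(
  rows=[0,-0.2,-1.6,0.2,0.005,0,-0.2,-1.6,0.2,0.005,0,-0.2,-1.6,0.2,0.005,0,-0.2,-1.2,0.2,0.005,0,0,-0.2,0,0],
)

```text
time: 10.55
position: [554.8, -235.2, 85.4]
tcp_rot: [0.007, 1.0, 0.013, -0.022]
wrist_force: [-0.1, 0.3, -0.4]
width: 0.1
```

Run:
```python
from h import *
from plant import manip
plan(manip.read_state(),(554,-235,68),0.03,3)
```

```text
at [ 554.8 -235.2   85.4] yaw 0.026 F [-0.1  0.3 -0.4] w 0.1 t 10.55
[0, np.float64(-0.03), np.float64(-0.01), np.float64(0.58), np.float64(-0.001)]
[0, np.float64(-0.03), np.float64(-0.01), np.float64(0.58), np.float64(-0.001)]
[0, np.float64(-0.03), np.float64(-0.01), np.float64(0.58), np.float64(-0.001)]
```

Emit:
drive_tool(
  rows=[0,0,0,0.5,0,0,0,0,0.5,0,0,0,0,0.4,0,0,0,0,0.2,0,0,0,0,0.2,0],
)

```text
time: 10.97
position: [553.9, -237.2, 64.7]
tcp_rot: [0.007, 1.0, 0.013, -0.022]
wrist_force: [0.6, 2.2, 2.6]
width: -0.2
```

Emit:
drive_tool(
  rows=[0,0,0,0.2,0,0,0,0,0.2,0,0,0,0,0.2,0,0,0,0,0.2,0,0,0,0,0.2,0],
)

```text
time: 11.38
position: [554.2, -237.2, 61.0]
tcp_rot: [0.007, 1.0, 0.012, -0.023]
wrist_force: [-5.0, 3.5, 15.0]
width: 0.4
```

Blue is fully down (z = 61.0, 15 N, above the 5 N spring). Red is next, at (623.5,-287).

Emit:
drive_tool(
  rows=[0,0,0,-0.8,0,0,0,0,-1.0,0,0,0,0,-1.0,0,0,0,0,-0.3,0,0,0,0,0,0],
)

```text
time: 11.8
position: [556.3, -238.8, 95.5]
tcp_rot: [0.008, 1.0, 0.011, -0.022]
wrist_force: [-0.3, -0.2, -0.2]
width: -0.2
```

Emit:
drive_tool(
  rows=[0,1.7,1.2,0.1,0,0,1.7,1.3,0.1,0,0,1.7,1.3,0.1,0,0,1.4,1.0,0.1,0,0,0.2,0.2,0,0],
)

```text
time: 12.22
position: [624.8, -289.5, 88.5]
tcp_rot: [0.009, 1.0, 0.012, -0.023]
wrist_force: [-0.7, 0.1, 0.3]
width: 0.3
```

Run:
```python
from h import *
from plant import manip
plan(manip.read_state(),(623.5,-287,69),0.03,4)
```

```text
at [ 624.8 -289.5   88.5] yaw 0.023 F [-0.7  0.1  0.3] w 0.3 t 12.22
[0, np.float64(-0.03), np.float64(-0.06), np.float64(0.49), np.float64(-0.002)]
[0, np.float64(-0.03), np.float64(-0.06), np.float64(0.49), np.float64(-0.002)]
[0, np.float64(-0.03), np.float64(-0.06), np.float64(0.49), np.float64(-0.002)]
[0, np.float64(-0.03), np.float64(-0.06), np.float64(0.49), np.float64(-0.002)]
```

Emit:
drive_tool(
  rows=[0,0,-0.1,0.6,0,0,0,-0.1,0.6,0,0,0,0,0.5,0,0,0,0,0.2,0,0,0,0,0.2,0],
)

```text
time: 12.63
position: [621.8, -287.2, 64.1]
tcp_rot: [0.009, 1.0, 0.012, -0.024]
wrist_force: [3.0, -1.0, 3.2]
width: 0.1
```

Emit:
drive_tool(
  rows=[0,0,0,0.2,0,0,0,0,0.2,0,0,0,0,0.2,0,0,0,0,0.2,0,0,0,0,0.2,0],
)

```text
time: 13.05
position: [622.1, -287.3, 61.2]
tcp_rot: [0.01, 1.0, 0.012, -0.023]
wrist_force: [-3.6, 1.2, 10.7]
width: -0.1
```

Red is nearly at its stop, so I'll give it a bit more and then release. Green is next, at (506.5,-307).

Emit:
drive_tool(
  rows=[0,0,0,0.3,0,0,0,0,0.3,0,0,0,0,-0.8,0,0,0,0,-1.0,0,0,0,0,-1.0,0],
)

```text
time: 13.47
position: [622.0, -285.9, 89.9]
tcp_rot: [0.011, 1.0, 0.012, -0.024]
wrist_force: [-0.3, 0.2, 0.8]
width: -0.3
```

Emit:
drive_tool(
  rows=[0,0,0,-0.5,0,0,-2.5,0.4,0,0,0,-2.5,0.4,0,0,0,-2.5,0.4,0,0,0,-2.0,0.3,0,0],
)

```text
time: 13.88
position: [530.6, -299.1, 102.8]
tcp_rot: [0.01, 1.0, 0.015, -0.021]
wrist_force: [-0.3, -0.7, -0.7]
width: 0.1
```

Emit:
drive_tool(
  rows=[0,-1.0,0.2,0,0,0,-0.5,0,0,0,0,0,0,0,0,0,0,0,0,0,0,0,0,0,0],
)

```text
time: 14.3
position: [512.4, -302.8, 104.0]
tcp_rot: [0.01, 1.0, 0.014, -0.021]
wrist_force: [0.1, 0.1, -0.8]
width: 0.1
```

Run:
```python
from h import *
from plant import manip
plan(manip.read_state(),(506.5,-307,69),0.03,4)
```

```text
at [ 512.4 -302.8  104. ] yaw 0.027 F [ 0.1  0.1 -0.8] w 0.1 t 14.3
[0, np.float64(-0.15), np.float64(0.1), np.float64(0.87), np.float64(-0.001)]
[0, np.float64(-0.15), np.float64(0.1), np.float64(0.87), np.float64(-0.001)]
[0, np.float64(-0.15), np.float64(0.1), np.float64(0.87), np.float64(-0.001)]
[0, np.float64(-0.15), np.float64(0.1), np.float64(0.87), np.float64(-0.001)]
```

Emit:
drive_tool(
  rows=[0,-0.2,0.2,0.6,0,0,-0.2,0.2,0.6,0,0,0,0,0.6,0,0,0,0,0.4,0,0,0,0,0.2,0],
)

```text
time: 14.72
position: [510.5, -306.1, 77.4]
tcp_rot: [0.009, 1.0, 0.016, -0.02]
wrist_force: [0.2, -0.9, -0.3]
width: -0.3
```

Run:
```python
from h import *
from plant import manip
plan(manip.read_state(),(506.5,-307,69),0.03,1)
```

```text
at [ 510.5 -306.1   77.4] yaw 0.031 F [ 0.2 -0.9 -0.3] w -0.3 t 14.72
[0, np.float64(-0.41), np.float64(0.07), np.float64(0.84), np.float64(0.001)]
```

Emit:
drive_tool(
  rows=[0,-0.4,0,0.2,0,0,0,0,0.5,0,0,0,0,0.3,0,0,0,0,0.2,0,0,0,0,0.2,0],
)

```text
time: 15.13
position: [506.2, -305.9, 62.0]
tcp_rot: [0.009, 1.0, 0.016, -0.02]
wrist_force: [-1.5, 1.7, 4.1]
width: -0.1
```

Emit:
drive_tool(
  rows=[0,0,0,0.2,0,0,0,0,0.2,0,0,0,0,0.2,0,0,0,0,0.2,0,0,0,0,0.2,0],
)

```text
time: 15.55
position: [506.4, -305.9, 61.0]
tcp_rot: [0.011, 1.0, 0.016, -0.021]
wrist_force: [-5.0, 3.7, 15.2]
width: -0.0
```

Green is fully down (15 N). I'll release, rise clear and take a final check picture.

Emit:
drive_tool(
  rows=[0,0,0,-0.8,0,0,0,0,-1.5,0,0,0,0,-2.0,0,0,0,0,-2.5,0,0,0,0,-2.5,0],
)

```text
time: 15.97
position: [507.1, -302.8, 153.0]
tcp_rot: [0.009, 1.0, 0.016, -0.025]
wrist_force: [0.1, -0.3, -0.1]
width: 0.1
```

Emit:
drive_tool(
  rows=[0,0,0.5,-2.0,0,0,0,0.5,-1.0,0,0,0,0,0,0,0,0,0,0,0,0,0,0,0,0],
)

```text
time: 16.38
position: [511.0, -313.7, 189.0]
tcp_rot: [0.011, 1.0, 0.016, -0.022]
wrist_force: [0.4, 0.5, -0.0]
width: 0.1
```

Run:
```python
from h import *
from plant import manip
s=manip.snapshot("scene");w=manip.snapshot("wrist")
a=cv2.resize(s["image"][130:310,220:460],(533,400),interpolation=cv2.INTER_CUBIC);b=cv2.resize(w["image"],None,fx=.4,fy=.4,interpolation=cv2.INTER_AREA)
o=np.zeros((400,533+256,3),np.uint8);o[:,:533]=a;o[:192,533:]=b
t=manip.snapshot("scene")["image"][290:430,110:330];o[200:363,533:]=cv2.resize(t,(256,163))
cv2.imwrite("pics/f.png",o[:,:,::-1]);plan(manip.read_state(),(506,-306,200),0.03,1)
```

```text
at [ 510.7 -313.2  188.4] yaw 0.032 F [0.2 1.  0.5] w 0.0 t 16.53
[0, np.float64(-0.45), np.float64(-0.73), np.float64(-1.16), np.float64(0.002)]
```

View pics/f.png

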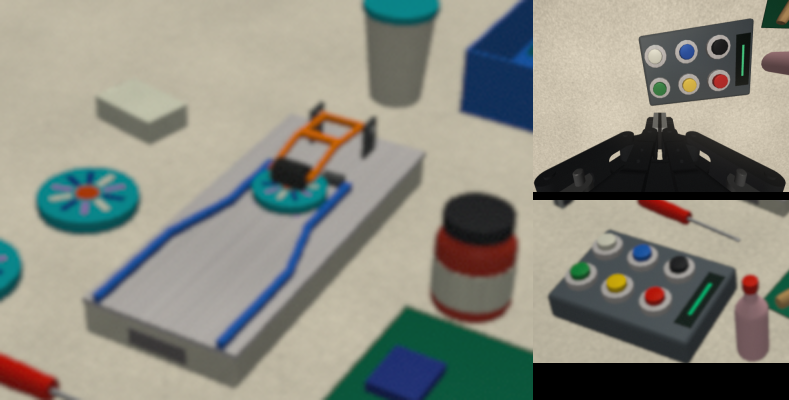

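The coaster at (290,187) is under the roller at the stops. All six keys are up, nothing else has moved, and the gripper is clear, so I'm handing the job in.

```bash
python3 -c "
from plant import manip
print(manip.job_done())"
```

```text
the job is handed in; nothing more can be done
None
```

The coaster is home under the roller, the four keys were pressed in the order yellow, blue, red, green, and the job is handed in at about 16.5 s.

- **Coaster:** I pushed it along the bed with the shut fingers until it met the stops, where the wrist force peaked at about 34 N. TCP y was 184 mm there, as predicted. After backing off, the stop faces, rail kinks and the coaster's rear edge all put it at home within about 1 mm. One centre estimate, from the coaster's partly hidden outline, read about 3 mm short. I put that down to the roller arm covering part of it.
- **Keys:** Each key went down to z ≈ 60–61 mm, where fully down is 61, and I let it up before going to the next. The measured forces were 53 N for yellow, 16 N for blue, 11 N for red before a slight extra press, and 16 N for green. Yellow was harder than intended, so I pressed the others more gently. White and black were not touched.
- **Final picture:** The coaster was under the roller at the stops and all keys were up. The other objects in view looked undisturbed, and the gripper was clear at z ≈ 188 mm. I did not measure the other objects' positions again.
- **Key positions:** The cameras disagreed by 4–6 mm, so I relied mainly on the wrist camera. That was well within the size of a key.

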